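# Offer up the second horn over its socket in a carved mask

### The arm

A 7-joint arm with a two-finger parallel gripper is mounted at the origin on the work surface. World frame = base frame: x ahead of the robot, y to its left, z up, the work surface at z = 0. Lengths are in m, angles in rad, forces in N, time in s.
With the tool pointing down it reaches from about 0.4 to 0.875 m from the base axis. Payload 6.5 kg.
Tool frame: the origin (TCP) lies at the centre of the arm's flange, where the gripper is bolted on; the fingertips stand 166 mm ahead of it and the grasp point (between the pads) lies 147 mm ahead of it; z points along the fingers, y is the direction in which the jaws open and shut (so a half turn about z gives the same grasp; the last joint's range is limited). The gripper opens to 88 mm and grips with 3 to 60 N. Pads are 18 mm wide; open, the fingers measure 123 mm over their backs; the gripper's body (75 mm by 187 mm) begins 45 mm behind the grasp point.
Start: joints at [-1.279, 0.536, -0.004, 1.538, 0.003, 1.067, -0.071], TCP at [0.228, 0.609, 0.405] pointing down, gripper open.
Joint ranges: [-2.7, 2.7], [-0.37, 2.16], [-1.27, 1.26], [0.24, 2.4], [-1.31, 4.45], [0.19, 1.91], [-2.76, 2.76]. Speed limits (rad/s): [2.39, 2.39, 3.14, 3.14, 3.14, 3.14, 3.14].

### API

Orientations are given as a 3x3 rotation matrix whose columns are the frame's x, y, z axes.
In Python, from plant import env gives the robot as it stands. The module is installed in compiled form; this text tells all that it offers.
- The arm moves only by the shell command python3 -m pendant 'ROWS'. ROWS is a JSON object of lists of equal length, an entry for each row: "angular": the turn, a rotation vector about the world's x, y, z in degrees, a list of three; "xyz": the shift along the world's x, y, z in cm, a list of three; "claw": the gripper command: -1 is fully open, 1 is shut, values between are in proportion. A call has 1 to 20 rows; each row is the pose to reach, as a shift and turn from the pose commanded when the call began; what a row does not reach only later rows make up. A row lasts 1/10 s, in which the tool goes at most 50 mm and 8.59 degrees, less where a joint would pass 70% of its speed; a pose out of reach is approached as far as the arm can. A call with a gripper value outside its range is refused whole. The fingers move at their own pace and stop on an object; the grip force is fixed at half the most. Time passes only in rows, so rows that repeat a pose let the fingers close. It gives the time, the measured TCP pose, the force and the opening at its end, in the units of the state.
- env.observe(): the state, without advancing time (a new reading comes with each control period).
- env.get_image(name): name is "scene" or "top"; returns (picture, depth): 420x560x3 uint8, red, green, blue; 420x560 float32, m along the optical axis (not along the pixel's ray), 0 where there is no reading.
- env.camera_model(name): a dict with "vfov" (degrees; the focal length in pixels is half the picture's height over the tangent of half this angle, whatever the lens; pixels are square), "cx", "cy" (the principal point, pixels), "pose" (4x4, takes a point from camera to world coordinates). Camera axes: x right, y up, looking along -z (the intrinsics and any distortion apply to the point x, -y, -z); pixel columns grow to the right and rows downward; lengths in m; the calibration is good to about 2 mm. A picture is of the moment at which its call begins. camera_model takes no time and is no camera call.
- env.finish_job(): hands the job in, once; it reports no verdict.
The state is a dict: "time": time; "joints": joint angles; "joint_vel": joint speeds; "joint_efforts": joint torques, N m; "ee_pos": TCP position; "eef_rot": TCP orientation; "contact_force": force on the tool from outside, world axes, zero at the start; "torque": the same for the moment, N m; "opening": opening from 0.0 (shut) to 1.0 (fully open).
Only numpy, scipy, OpenCV 4.12 (cv2) and the standard library are available. Lean on these libraries where they do the work, as an engineer would, in place of code of your own. Each camera call takes 0.05 s, during which the arm holds its last target.

### The job

The carved mask is getting its second horn. Draw the full-size horn, the twin of the one already fitted, straight up out of the holding block, carry it over clear of the upright gouges, and hold it upright over the empty socket with the end of its tenon about a centimetre above the seat, centred, square to the socket and curving towards the crown like its twin. Touch neither the mask nor the fitted horn, leave everything else where it is, and finish while still holding the horn steady there, clear of everything, so that I can brush glue on the tenon.

Things in the scene. Friction and masses are not known exactly. Their poses are not given: they have to be found in the camera images.
- horn_mid (a point): The loose horn to take: pale carved wood, 93 mm tall, bending to its -x side, z up; the tallest of the three parts in the holding block, standing on its shoulder, tenon down. This is its centre, on the tenon's axis, 48 mm above the tenon's end, top 45 mm higher. Grip here across y: flat sides 26 mm apart in y, from 32 to 62 mm above the tenon's end, 34 to 28 mm wide in x. About 45 g.
- tenon_end (a point): Centre of the lower end of that horn's rectangular tenon, 48 mm straight below horn_mid, same axes. The tenon is 20 mm (x) by 14 mm (y), 22 mm long; above it come the shoulder and a collar 38 x 30 mm, 7 mm high, then the octagonal tapering horn.
- horn_point (a point): Near the point of that horn: 30 mm to its -x side of the tenon's axis and 92 mm above the tenon's end; same axes.
- socket_mouth (a point): Centre of the mouth of the empty socket in the mask's forehead (left or right one), level with its flat seat (46 x 42 mm), 105 mm above the bench. z up, -x towards the mask's crown, y across the mask. The mortise is 22 mm along x, 16 mm along y, 26 mm deep: the horn fits when its axes line up with these.
- socket: The empty socket itself, fixed in the mask: flat pared seat with the mortise. Origin 30 mm below socket_mouth, same axes.
- mask: Pale carved wooden mask lying face up, 240 mm long (x) by 190 mm (y), on a plywood board 280 x 220 x 18 mm; fixed. Origin under the board's centre on the bench, z up, crown towards -x, chin towards +x. The nose is highest, about 130 mm above the bench. The two horn seats lie at x = -60 mm, y = +50 and -50 mm.
- fitted_horn: The twin horn, already glued into the other seat, fixed; same shape, its top 176 mm above the bench. Origin 30 mm below its seat, z up, it curves towards its -x (the crown).
- block: Plywood holding block, fixed on the bench, 230 x 56 x 40 mm, origin under its centre, z up. Three mortises 75 mm apart along its x axis, 23 x 17 mm and 26 mm deep, each with a part standing in it on its shoulder, axes parallel to the block's; the full-size horn may be in any of them.
- gouge_rack: Dark wood rack fixed on the bench between holding block and mask, 290 mm (x) by 46 mm (y) by 36 mm, with five carving gouges standing upright in a row along x, blades up, the tallest reaching 162 mm above the bench. Origin under its centre.
- small_horn: A smaller carved horn in the holding block, 44 mm tall above the block; not wanted. Origin at its tenon's end, 18 mm above the bench.
- ear: A flat leaf-shaped carved ear in the holding block, 54 mm tall above the block, 18 mm thick; not wanted. Origin at its tenon's end, 18 mm above the bench.
- mallet: Round dark wooden carver's mallet standing on its head, 84 mm thick, 228 mm tall; origin under its centre.
- glue: White glue bottle, 56 mm thick, 150 mm tall; origin under its centre.

How it is judged:
On the way:
1. the full-size horn is drawn up out of the holding block, its tenon clear of it (z of tenon_end in the frame of block above 0.045 m and contact force between horn and the fingers above 0.5 N), for 0.1 s.
At the end, for the whole second after the job is handed in: The horn is held by the fingers alone and at rest, upright within 0.12 rad, the end of its tenon 4 to 20 mm above the empty socket's mouth and within 6 mm of its centre, turned within 0.14 rad of the socket's axes and curving towards the crown; it touches neither socket, mask nor fitted horn (z of tenon_end in the frame of socket_mouth between 0.004 and 0.02 m and horizontal distance between tenon_end and socket_mouth below 0.006 m and angle between tenon_end's own z axis and vertical below 0.12 rad and angle between the x axis of tenon_end and the x axis of socket_mouth, either way round below 0.14 rad and x of horn_point in the frame of socket_mouth below -0.01 m and contact force between horn and the fingers above 0.5 N and contact force between horn and socket below 0.1 N and contact force between horn and mask below 0.1 N and contact force between horn and fitted_horn below 0.1 N and linear speed of horn below 0.02 m/s); the arm keeps its last pose, push and grip.
It fails at once if the mask, its empty socket or the fitted horn is touched (contact force between any of mask, socket, fitted_horn and anything else above 0.5 N).
It fails at once if the gouges or their rack are struck (contact force between gouge_rack and anything else above 1 N).
It fails at once if another part or thing on the bench is moved by more than 20 mm (distance of any of small_horn, ear, mallet, glue from where it was at the start of the episode above 0.02 m).
It also fails if it takes over 48 s, if anything falls off the work surface, if the arm or the gripper's body presses on something with over 40 N, if the wrist force passes 120 N, or if a joint passes its speed limit or range.

## Working session

There is one attempt and no reset: what is moved stays moved. The work goes in short steps, Python scripts to look and compute and a shell command to move; the robot and the scene stay as the last step left them, time stands still between calls to the robot, and variables do not carry over. Pictures are saved under pics/ and viewed, and the job is handed in when it is done.

```bash
mkdir -p pics; python3 - <<'E'
from plant import env
import cv2,numpy as np
s=env.observe()
for k,v in s.items(): print(k,np.round(v,3).tolist())
for n in("scene","top"):
    m=env.camera_model(n);print(n,{k:np.round(v,4).tolist() if not isinstance(v,str) else v for k,v in m.items()})
    p,d=env.get_image(n);cv2.imwrite(f"pics/{n}0.png",p[:,:,::-1]);np.savez(f"{n}0.npz",p=p,d=d);print((d>0).mean(),d.max())
E
```

```text
time 0.0
joints [-1.279, 0.537, -0.004, 1.539, 0.003, 1.067, -0.071]
joint_vel [0.0, 0.0, 0.001, 0.002, 0.0, -0.001, 0.002]
joint_efforts [-0.0, -57.097, 0.991, -25.161, -0.056, 0.018, 0.0]
ee_pos [0.228, 0.609, 0.404]
eef_rot [[-0.937, 0.35, -0.0], [0.35, 0.937, -0.002], [-0.0, -0.002, -1.0]]
contact_force [-0.192, 0.237, -0.459]
torque [0.027, 0.007, -0.033]
opening 1.002
scene {'vfov': 55.0826, 'cx': 281.9701, 'cy': 206.9752, 'pose': [[-0.2852, -0.6103, 0.7391, 1.3277], [0.9585, -0.1854, 0.2168, 0.2385], [0.0047, 0.7702, 0.6378, 0.7651], [0.0, 0.0, 0.0, 1.0]]}
0.9943920068027211 3.9999218
top {'vfov': 43.8949, 'cx': 285.8728, 'cy': 208.9192, 'pose': [[0.0117, 0.9802, -0.1978, 0.218], [-0.9999, 0.013, 0.0057, 0.0012], [0.0081, 0.1978, 0.9802, 1.5661], [0.0, 0.0, 0.0, 1.0]]}
0.9961309523809524 2.6037605
```

View pics/scene0.png

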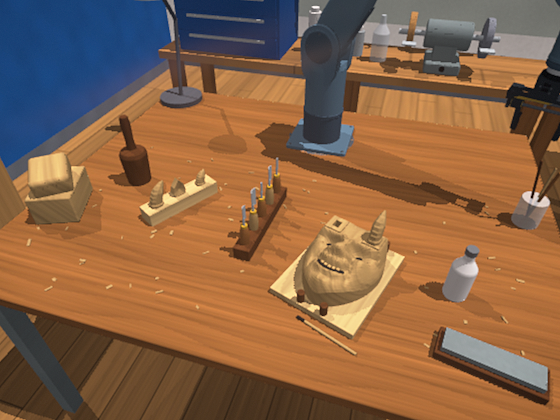

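View pics/top0.png

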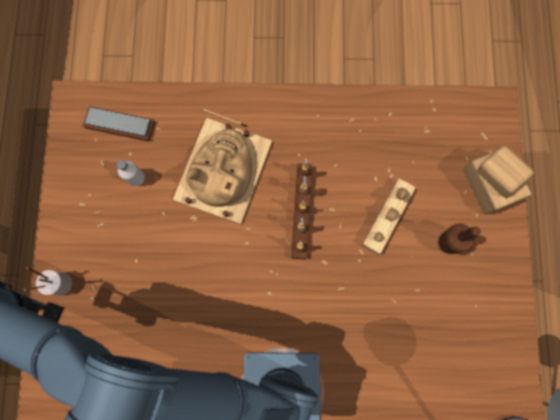

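```bash
cat > h.py <<'E'
import numpy as np,cv2
from plant import env
def cam(n):
    m=env.camera_model(n);return 210/np.tan(np.radians(m['vfov'])/2),m['cx'],m['cy'],np.array(m['pose'])
def cloud(n,d):
    f,cx,cy,P=cam(n);v,u=np.mgrid[0:420,0:560]
    X=np.stack([(u-cx)/f*d,-(v-cy)/f*d,-d],-1)
    return X@P[:3,:3].T+P[:3,3]
def ray(n,u,v,z):
    f,cx,cy,P=cam(n);r=P[:3,:3]@np.array([(u-cx)/f,-(v-cy)/f,-1]);o=P[:3,3];return o+r*(z-o[2])/r[2]
def proj(n,p):
    f,cx,cy,P=cam(n);q=P[:3,:3].T@(np.array(p)-P[:3,3]);return np.array([cx+f*q[0]/-q[2],cy-f*q[1]/-q[2]])
def load(n,i): 
    z=np.load(f"{n}{i}.npz");return z['p'],z['d']
E
python3 - <<'E'
from h import *
for n,pts in (("scene",[(220,340),(400,200),(200,280),(60,240),(230,150),(480,330)]),("top",[(150,90),(350,100),(100,250),(450,350),(350,300),(500,120),(260,270)])):
    p,d=load(n,0);C=cloud(n,d)
    for u,v in pts: print(n,u,v,np.round(C[v,u],4))
def crop(n,x0,y0,x1,y1,k,name):
    p,_=load(n,0);cv2.imwrite(name,cv2.resize(p[y0:y1,x0:x1,::-1],None,fx=k,fy=k,interpolation=cv2.INTER_CUBIC))
crop("scene",110,130,300,260,4,"pics/sc_block.png")
crop("scene",260,190,420,340,4,"pics/sc_mask.png")
crop("top",160,100,430,270,2.9,"pics/top_c.png")
E
```

```text
scene 220 340 [ 9.052e-01 -2.090e-02  8.000e-04]
scene 400 200 [0.3065 0.3132 0.0015]
scene 200 280 [ 7.674e-01 -1.331e-01  4.000e-04]
scene 60 240 [ 7.496e-01 -5.550e-01  3.000e-04]
scene 230 150 [ 0.1858 -0.2925 -0.0015]
scene 480 330 [0.7205 0.5112 0.002 ]
top 150 90 [0.9124 0.4294 0.0109]
top 350 100 [ 0.892  -0.2088  0.002 ]
top 100 250 [ 0.4009  0.5509 -0.0025]
top 450 350 [ 0.1215 -0.489   0.0062]
top 350 300 [ 2.612e-01 -2.011e-01 -1.000e-04]
top 500 120 [ 0.8309 -0.6852  0.0032]
top 260 270 [ 3.466e-01  6.750e-02 -1.000e-04]
```

View pics/sc_block.png

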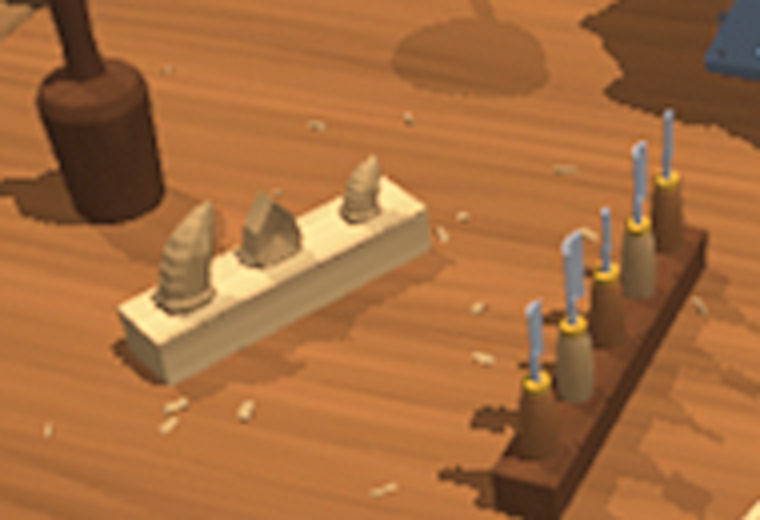

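View pics/sc_mask.png

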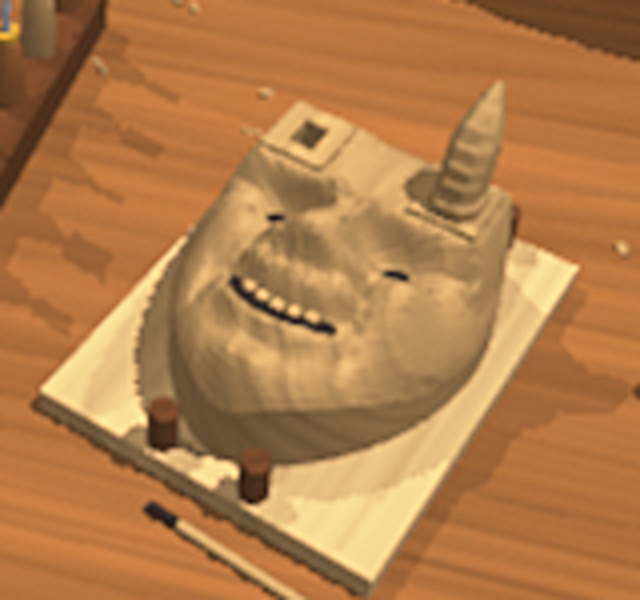

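View pics/top_c.png

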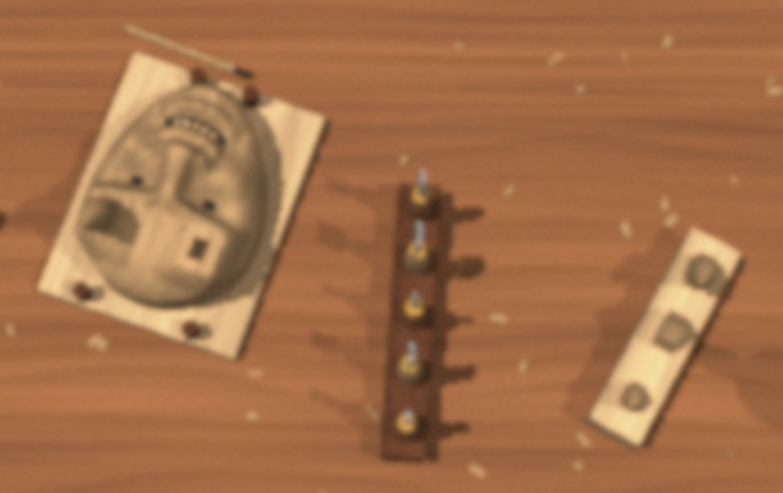

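```bash
cat > m.py <<'E'
from h import *
def rectplane(n,i,roi,zc,zt=0.006,name=None,pale=True):
    """pixels whose depth height is near zc inside the roi, cast onto plane zc, min-area rectangle"""
    p,d=load(n,i);C=cloud(n,d);x0,x1,y0,y1=roi
    m=(abs(C[...,2]-zc)<zt)&(C[...,0]>x0)&(C[...,0]<x1)&(C[...,1]>y0)&(C[...,1]<y1)
    m=cv2.morphologyEx(m.astype(np.uint8),cv2.MORPH_OPEN,np.ones((2,2)))
    cs,_=cv2.findContours(m,cv2.RETR_EXTERNAL,cv2.CHAIN_APPROX_NONE)
    c=max(cs,key=cv2.contourArea)
    q=np.array([ray(n,u,v,zc)[:2] for u,v in c[:,0]],np.float32)
    r=cv2.minAreaRect(q*1000);b=cv2.boxPoints(r)
    return r,b,m,C
E
python3 - <<'E'
from m import *
for n in("scene","top"):
    for nm,roi,z in(("block",(.3,.8,-.5,-.15),.04),("board",(.35,.95,0.02,.45),.018),("rack",(.3,.8,-.15,.08),.036)):
        r,b,m,C=rectplane(n,0,roi,z);print(n,nm,np.round(r[0],1),np.round(r[1],1),round(r[2],1),np.round(b).tolist(), "z med",np.median(C[m>0][:,2]).round(4))
    p,d=load(n,0);C=cloud(n,d)
    # tall things over block
    m=(C[...,2]>.05)&(C[...,0]>.3)&(C[...,0]<.8)&(C[...,1]>-.45)&(C[...,1]<-.15)
    k,L,st,_=cv2.connectedComponentsWithStats(m.astype(np.uint8))
    for j in range(1,k):
        if st[j,4]<15: continue
        P=C[L==j];t=P[P[:,2].argmax()];print("part",n,st[j],"mean",P.mean(0).round(3),"top",t.round(3))
    m=(C[...,2]>.11)&(C[...,0]>.35)&(C[...,0]<.85)&(C[...,1]>.05)&(C[...,1]<.45)
    k,L,st,_=cv2.connectedComponentsWithStats(m.astype(np.uint8))
    for j in range(1,k):
        if st[j,4]<8: continue
        P=C[L==j];t=P[P[:,2].argmax()];print("mask",n,st[j],"mean",P.mean(0).round(3),"top",t.round(3))
E
```

```text
scene block [ 520.4 -310. ] [ 64.3 232.7] 60.9 [[403.0, -281.0], [606.0, -395.0], [638.0, -338.0], [434.0, -225.0]] z med 0.0394
scene board [660.  190.4] [220.2 282.6] 71.1 [[491.0, 132.0], [758.0, 40.0], [829.0, 249.0], [562.0, 340.0]] z med 0.0183
scene rack [536.7 -49.5] [ 46.5 289.5] 86.1 [[391.0, -63.0], [680.0, -82.0], [683.0, -36.0], [394.0, -17.0]] z med 0.0353
part scene [195 169  10  14  92] mean [ 0.449 -0.276  0.066] top [ 0.437 -0.272  0.084]
part scene [170 177  15  18 161] mean [ 0.52  -0.317  0.07 ] top [ 0.518 -0.311  0.094]
part scene [149 180  14  26 254] mean [ 0.578 -0.345  0.079] top [ 0.555 -0.34   0.111]
mask scene [367 210  19  34 387] mean [0.616 0.256 0.142] top [0.587 0.264 0.176]
mask scene [342 234   5   4  14] mean [0.63  0.185 0.112] top [0.631 0.186 0.115]
mask scene [327 239  29  18 241] mean [0.678 0.184 0.118] top [0.681 0.181 0.132]
mask scene [459 245  10  20  88] mean [0.633 0.447 0.129] top [0.623 0.449 0.152]
top block [ 509.9 -317.9] [ 56.6 230.7] 61.3 [[395.0, -287.0], [597.0, -398.0], [625.0, -349.0], [422.0, -238.0]] z med 0.0401
top boar
[... 189 characters left out ...]
46.0, -41.0], [381.0, -26.0]] z med 0.0359
part top [396 187  12  13 103] mean [ 0.569 -0.343  0.091] top [ 0.554 -0.339  0.112]
part top [385 206  12  15  90] mean [ 0.509 -0.313  0.078] top [ 0.513 -0.307  0.096]
part top [373 232  10   9  58] mean [ 0.442 -0.274  0.073] top [ 0.432 -0.269  0.088]
mask top [214 147  17  21 176] mean [0.667 0.183 0.119] top [0.677 0.178 0.134]
mask top [124 162   8  10  34] mean [0.627 0.447 0.127] top [0.628 0.446 0.155]
mask top [208 165   7   5  16] mean [0.632 0.209 0.113] top [0.634 0.21  0.118]
mask top [187 167  16  14 154] mean [0.604 0.254 0.147] top [0.59  0.261 0.177]
mask top [217 168   6   5  12] mean [0.625 0.185 0.112] top [0.626 0.181 0.114]
```

```bash
python3 - <<'E'
from m import *
from scipy.ndimage import median_filter
for n in("scene","top"):
    p,d=load(n,0);C=cloud(n,d)
    print(n)
    for v in range(30,420,60): print([ (round(float(np.median(C[v-4:v+5,u-4:u+5,2])),3)) for u in range(30,560,55)])
    # base plate: bluish, z<0.05
    m=(p[...,2].astype(int)>p[...,0]+15)&(C[...,2]<.04)&(C[...,2]>-.02)&(abs(C[...,0])<.25)&(abs(C[...,1])<.25)
    print("plate z",np.median(C[m][:,2]),C[m].min(0).round(3),C[m].max(0).round(3))
p,d=load("top",0)
cv2.imwrite("pics/base.png",np.vstack([cv2.resize(p[330:420,220:340,::-1],None,fx=4,fy=4)]))
p,d=load("scene",0)
cv2.imwrite("pics/base2.png",cv2.resize(p[60:170,270:380,::-1],None,fx=5,fy=5))
# straightness of far table edge in top
p,d=load("top",0);g=cv2.cvtColor(p,cv2.COLOR_RGB2HSV)
C=cloud("top",d)
print([(u,int(np.argmax(C[:,u,2]>-.3))) for u in range(60,520,30)])
E
```

```text
scene
[0.007, -0.122, -0.299, 0.151, 0.18, 0.38, 0.171, 0.208, 0.236, 0.171]
[-0.315, -0.503, -0.749, 0.02, -0.75, 0.185, -0.743, -0.736, 0.026, 0.343]
[-0.654, -0.751, 0.113, 0.0, -0.0, 0.003, 0.0, 0.0, 0.0, 0.001]
[0.049, 0.0, 0.02, 0.0, 0.089, 0.0, 0.0, 0.001, 0.0, 0.058]
[-0.0, 0.0, 0.0, 0.0, 0.0, 0.074, 0.091, 0.001, 0.103, 0.001]
[-0.277, -0.743, 0.0, 0.0, 0.0, 0.0, 0.001, 0.0, 0.001, 0.0]
[-0.75, -0.75, -0.75, -0.749, -0.749, -0.012, 0.001, 0.0, 0.0, 0.019]
plate z 0.011758202725336897 [-0.101 -0.106 -0.004] [0.118 0.119 0.038]
top
[-0.749, -0.754, -0.75, -0.75, -0.75, -0.751, -0.749, -0.751, -0.752, -0.749]
[-0.75, -0.001, -0.001, -0.001, 0.001, 0.0, -0.0, -0.0, 0.0, -0.75]
[-0.751, -0.0, -0.001, 0.02, 0.021, 0.001, -0.0, 0.0, -0.001, -0.746]
[-0.752, 0.0, -0.0, 0.002, 0.0, 0.04, 0.001, 0.0, 0.0, -0.002]
[0.0, -0.001, 0.001, 0.0, 0.0, 0.0, 0.002, -0.0, 0.001, 0.001]
[0.728, 0.0, -0.0, 0.001, 0.001, 0.0, 0.001, 0.0, 0.0, 0.002]
[0.0, 0.821, 0.812, 0.694, 0.557, 0.354, 0.0, 0.001, 0.001, 0.0]
plate z 0.012399255769523387 [-0.072 -0.105  0.002] [0.109 0.105 0.04 ]
[(60, 80), (90, 81), (120, 81), (150, 81), (180, 1), (210, 35), (240, 83), (270, 83), (300, 23), (330, 4), (360, 31), (390, 85), (420, 48), (450, 85), (480, 86), (510, 86)]
```

View pics/base.png

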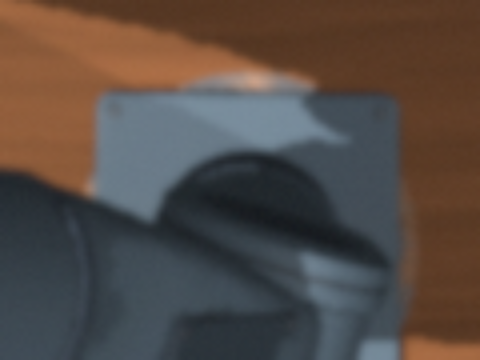

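View pics/base2.png

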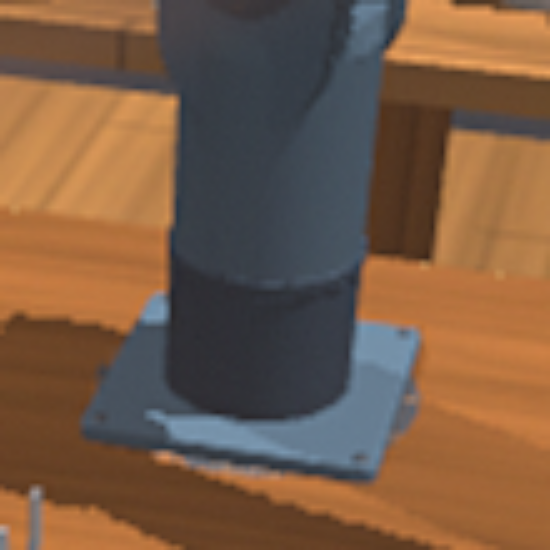

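```bash
python3 - <<'E'
from m import *
for n,pts in(("top",[(244.5,353.2),(319.5,353)]),("scene",[(286.5,146.0),(345,153.5),(353.6,126.5),(302,119.5)])):
    for q in pts: print(n,ray(n,*q,.0135).round(4))
E
```

```text
top [0.1064 0.1064 0.0135]
top [ 0.1094 -0.1095  0.0135]
scene [ 0.1238 -0.0991  0.0135]
scene [0.1123 0.1101 0.0135]
scene [-0.0911  0.1088  0.0135]
scene [-0.0882 -0.0962  0.0135]
```

```bash
python3 - <<'E'
from m import *
# mask frame from board (top camera)
for n in("top","scene"):
    r,b,m,C=rectplane(n,0,(.35,.95,0.02,.45),.018)
    c=np.array(r[0])/1000;a=np.radians(-90+r[2]);x=np.array([np.cos(a),np.sin(a)]);y=np.array([-x[1],x[0]])
    print(n,"mask",c.round(4),np.degrees(a).round(2),"seats",(c-.06*x+.05*y).round(4),(c-.06*x-.05*y).round(4))
    s=c-.06*x-.05*y
    p,d=load(n,0)
    u,v=proj(n,[*s,.105]);print("pred px",u,v)
    u0,v0=int(u)-12,int(v)-12
    g=cv2.cvtColor(p,cv2.COLOR_RGB2GRAY)[v0:v0+25,u0:u0+25]
    k=8;G=cv2.resize(g,None,fx=k,fy=k,interpolation=cv2.INTER_CUBIC)
    t=(int(G.min())+int(np.percentile(G,70)))/2
    cs,_=cv2.findContours((G<t).astype(np.uint8),cv2.RETR_EXTERNAL,cv2.CHAIN_APPROX_NONE)
    for cc in cs:
        A=cv2.contourArea(cc)/k/k
        if A<8: continue
        q=np.array([ray(n,u0+(a_+.5)/k-.5,v0+(b_+.5)/k-.5,.105)[:2]*1000 for a_,b_ in cc[:,0]],np.float32)
        print(" blob",A,np.round(cv2.minAreaRect(q),1).tolist() if False else cv2.minAreaRect(q))
    big=cv2.resize(p[v0:v0+25,u0:u0+25,::-1],None,fx=16,fy=16,interpolation=cv2.INTER_CUBIC)
    cv2.circle(big,(int((u-u0+.5)*16),int((v-v0+.5)*16)),4,(0,0,255),-1)
    cv2.imwrite(f"pics/sock_{n}.png",big)
    # block horn
    if n=="top":
        r,b,m,C=rectplane(n,0,(.3,.8,-.5,-.15),.04);print(r)
# mallet
p,d=load("top",0);C=cloud("top",d)
m=(C[...,2]>.05)&(C[...,1]<-.4)&(C[...,1]>-.62);P=C[m];print(P.mean(0),P.min(0),P.max(0))
E
python3 -c "
import cv2,numpy as np;cv2.imwrite('pics/sock.png',np.hstack([cv2.imread('pics/sock_top.png'),cv2.imread('pics/sock_scene.png')]))"
```

```text
top mask [0.65   0.1856] -18.99 seats [0.6095 0.2524] [0.577  0.1578]
pred px 228.8964975263376 186.39343172787633
 blob 28.1796875 ((579.7811279296875, 160.47943115234375), (13.889803886413574, 19.555559158325195), 69.82795715332031)Traceback (most recent call last):
  File "<stdin>", line 18, in <module>
  File "h.py", line 10, in ray
    f,cx,cy,P=cam(n);r=P[:3,:3]@np.array([(u-cx)/f,-(v-cy)/f,-1]);o=P[:3,3];return o+r*(z-o[2])/r[2]
              ~~~^^^
  File "h.py", line 4, in cam
    m=env.camera_model(n);return 210/np.tan(np.radians(m['vfov'])/2),m['cx'],m['cy'],np.array(m['pose'])
ValueError: time passes only in moves, steps and waits
[ WARN:0@0.022] global loadsave.cpp:275 findDecoder imread_('pics/sock_top.png'): can't open/read file: check file path/integrity
[ WARN:0@0.022] global loadsave.cpp:275 findDecoder imread_('pics/sock_scene.png'): can't open/read file: check file path/integrity
Traceback (most recent call last):
cv2.error: OpenCV(4.12.0) :-1: error: (-5:Bad argument) in function 'imwrite'
> Overload resolution failed:
>  - img data type = object is not supported
>  - Expected Ptr<cv::UMat> for argument 'img'
```

```bash
sed -i 's/^def cam(n):/import functools\n@functools.lru_cache\ndef cam(n):/' h.py; python3 - <<'E'
from m import *
for n in("top","scene"):
    r,b,m,C=rectplane(n,0,(.35,.95,0.02,.45),.018)
    c=np.array(r[0])/1000;a=np.radians(-90+r[2]);x=np.array([np.cos(a),np.sin(a)]);y=np.array([-x[1],x[0]])
    print(n,"mask",c.round(4),np.degrees(a).round(2),"seats",(c-.06*x+.05*y).round(4),(c-.06*x-.05*y).round(4))
    s=c-.06*x-.05*y
    p,d=load(n,0)
    u,v=proj(n,[*s,.105]);print("pred px",u,v)
    u0,v0=int(u)-12,int(v)-12
    g=cv2.cvtColor(p,cv2.COLOR_RGB2GRAY)[v0:v0+25,u0:u0+25]
    k=8;G=cv2.resize(g,None,fx=k,fy=k,interpolation=cv2.INTER_CUBIC)
    t=(int(G.min())+int(np.percentile(G,70)))/2
    cs,_=cv2.findContours((G<t).astype(np.uint8),cv2.RETR_EXTERNAL,cv2.CHAIN_APPROX_NONE)
    for cc in cs:
        A=cv2.contourArea(cc)/k/k
        if A<8: continue
        q=np.array([ray(n,u0+(a_+.5)/k-.5,v0+(b_+.5)/k-.5,.105)[:2]*1000 for a_,b_ in cc[:,0]],np.float32)
        print(" blob",A,cv2.minAreaRect(q))
    big=cv2.resize(p[v0:v0+25,u0:u0+25,::-1],None,fx=16,fy=16,interpolation=cv2.INTER_CUBIC)
    cv2.circle(big,(int((u-u0+.5)*16),int((v-v0+.5)*16)),4,(0,0,255),-1)
    cv2.imwrite(f"pics/sock_{n}.png",big)
    if n=="top":
        r,b,m,C=rectplane(n,0,(.3,.8,-.5,-.15),.04);print(r)
p,d=load("top",0);C=cloud("top",d)
m=(C[...,2]>.05)&(C[...,1]<-.4)&(C[...,1]>-.62);P=C[m];print(P.mean(0),P.min(0),P.max(0))
cv2.imwrite('pics/sock.png',np.hstack([cv2.imread('pics/sock_top.png'),cv2.imread('pics/sock_scene.png')]))
E
```

```text
top mask [0.65   0.1856] -18.99 seats [0.6095 0.2524] [0.577  0.1578]
pred px 228.8964975263376 186.39343172787633
 blob 28.1796875 ((579.7811279296875, 160.47943115234375), (13.889803886413574, 19.555559158325195), 69.82795715332031)
 blob 157.6015625 ((578.34619140625, 156.40634155273438), (73.82595825195312, 64.7133560180664), 0.7724831700325012)
((509.8735656738281, -317.88360595703125), (56.560367584228516, 230.7428436279297), 61.288700103759766)
scene mask [0.66   0.1904] -18.87 seats [0.6194 0.2571] [0.587  0.1624]
pred px 337.25992245093596 224.2783584697615
 blob 32.921875 ((623.8883056640625, 160.2589874267578), (16.388032913208008, 31.31383514404297), 16.854145050048828)
 blob 30.1640625 ((583.581298828125, 160.83139038085938), (14.981867790222168, 21.210174560546875), 70.98950958251953)
[ 0.48311299 -0.55379014  0.16072567] [ 0.01617711 -0.61999695  0.05011205] [ 0.698299   -0.46054647  0.47946258]
```

View pics/sock.png

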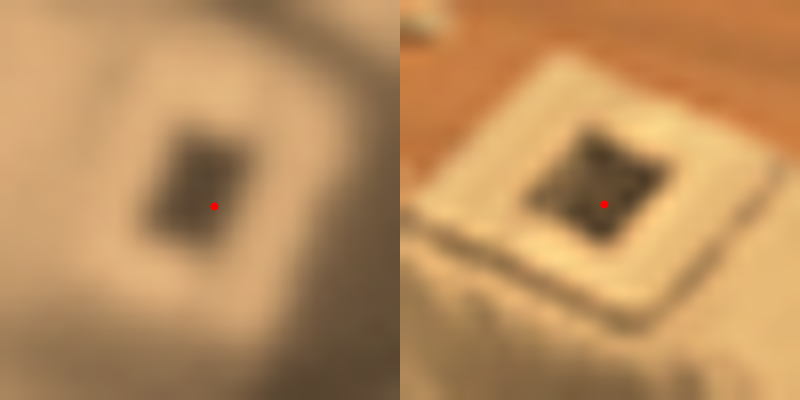

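```bash
python3 -m pendant '{"xyz":[[4,-5,0],[8,-10,0],[11,-15,0],[14,-20,0],[16,-25,0],[18,-30,0],[20,-35,0],[22,-40,0],[23.5,-45,0],[25,-50,0],[26.5,-55,0],[28,-60,0],[29,-65,0],[30,-70,0],[31,-75,0],[32,-80,0],[33,-85,0],[34,-90,0],[34.8,-95,0],[34.8,-96.3,0]],"angular":[[0,0,-8.3],[0,0,-8.3],[0,0,-8.3],[0,0,-8.3],[0,0,-8.3],[0,0,-8.3],[0,0,-8.3],[0,0,-8.3],[0,0,-8.3],[0,0,-8.3],[0,0,-8.3],[0,0,-8.3],[0,0,-8.3],[0,0,-8.3],[0,0,-8.3],[0,0,-8.3],[0,0,-8.3],[0,0,-8.3],[0,0,-8.3],[0,0,-8.3]],"claw":[-1,-1,-1,-1,-1,-1,-1,-1,-1,-1,-1,-1,-1,-1,-1,-1,-1,-1,-1,-1]}'
```

```text
time: 2.1
ee_pos: [0.57, -0.3192, 0.4043]
eef_rot: [[-0.877, 0.481, -0.0], [0.481, 0.877, 0.001], [0.001, 0.0, -1.0]]
contact_force: [1.3, 0.0, 0.3]
opening: 1.001
```

```bash
python3 -m pendant '{"xyz":[[0,0,0],[0,0,0]],"angular":[[0,0,0],[0,0,0]],"claw":[-1,-1]}'; python3 - <<'E'
from h import *
s=env.observe();print(s['ee_pos'],s['eef_rot'])
for n in("scene","top"):
    p,d=env.get_image(n);np.savez(f"{n}1.npz",p=p,d=d)
    cv2.imwrite(f"pics/{n}1.png",p[:,:,::-1])
E
```

```text
time: 2.3
ee_pos: [0.5693, -0.3188, 0.4039]
eef_rot: [[-0.875, 0.484, -0.001], [0.484, 0.875, 0.0], [0.001, -0.0, -1.0]]
contact_force: [-0.0, 0.8, 0.5]
opening: 1.002
[ 0.56927037 -0.31876106  0.40393508] [[-8.75059717e-01  4.84013343e-01 -1.25492405e-03]
 [ 4.84013567e-01  8.75060482e-01  1.38996535e-04]
 [ 1.16541062e-03 -4.85769996e-04 -9.99999203e-01]]
```

View pics/scene1.png

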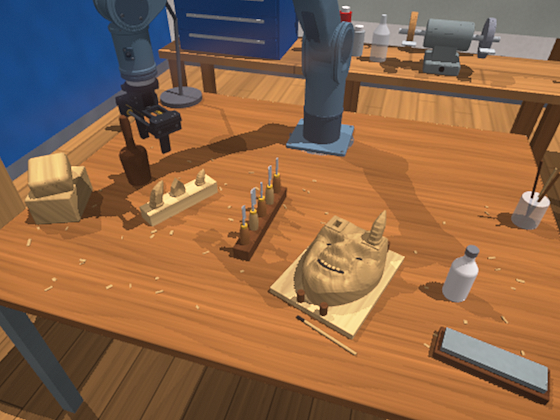

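View pics/top1.png

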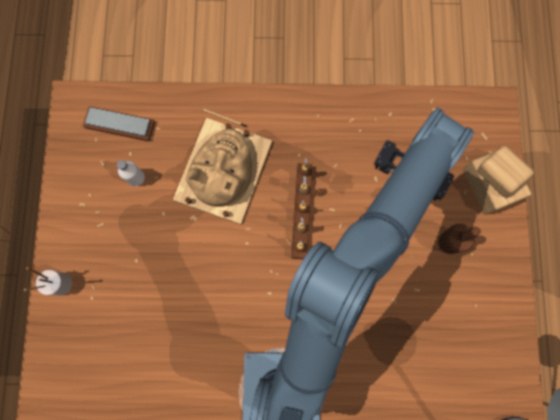

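```bash
python3 - <<'E'
from h import *
s=env.observe();e=np.array(s['ee_pos']);R=np.array(s['eef_rot'])
for n in("scene","top"):
    p,d=load(n,1);C=cloud(n,d)
    L=(C-e)@R   # tool-frame coords
    m=(L[...,2]>0.05)&(L[...,2]<.2)&(abs(L[...,0])<.07)&(abs(L[...,1])<.13)
    Q=L[m];print(n,m.sum(),Q.min(0).round(4),Q.max(0).round(4))
    f=(L[...,2]>0.12)&(L[...,2]<.2)&(abs(L[...,0])<.07)&(abs(L[...,1])<.13);Q=L[f]
    if len(Q):
        for sg in(1,-1):
            q=Q[Q[:,1]*sg>0]
            if len(q): print(" finger",sg,len(q),np.percentile(q,[2,50,98],axis=0).round(4).tolist())
    big=cv2.resize(p[70:190,110:210] if n=="scene" else p[120:220,360:480],None,fx=5,fy=5,interpolation=cv2.INTER_CUBIC)[:,:,::-1].copy()
    o=(110,70) if n=="scene" else (360,120)
    for xx in(-.009,.009):
      for yy in(-.0615,-.044,.044,.0615):
        u,v=proj(n,e+R@[xx,yy,.166]);cv2.circle(big,(int((u-o[0]+.5)*5),int((v-o[1]+.5)*5)),3,(0,0,255),-1)
    cv2.imwrite(f"pics/g1{n}.png",big)
E
```

```text
scene 1780 [-0.0379 -0.0976  0.05  ] [0.0323 0.0937 0.1672]
 finger 1 152 [[-0.0134, 0.0414, 0.1214], [-0.0055, 0.0552, 0.1418], [0.0071, 0.0596, 0.1645]]
 finger -1 153 [[-0.0129, -0.0619, 0.1214], [-0.0062, -0.0493, 0.1445], [0.0067, -0.0448, 0.165]]
top 835 [-0.0353 -0.093   0.0517] [0.0355 0.0942 0.1635]
 finger 1 6 [[0.0041, 0.0458, 0.1245], [0.0085, 0.0476, 0.1522], [0.0096, 0.0487, 0.1628]]
```

View pics/g1scene.png

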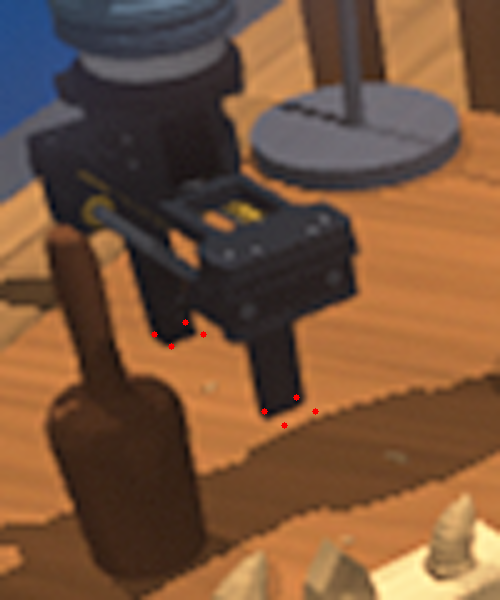

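View pics/g1top.png

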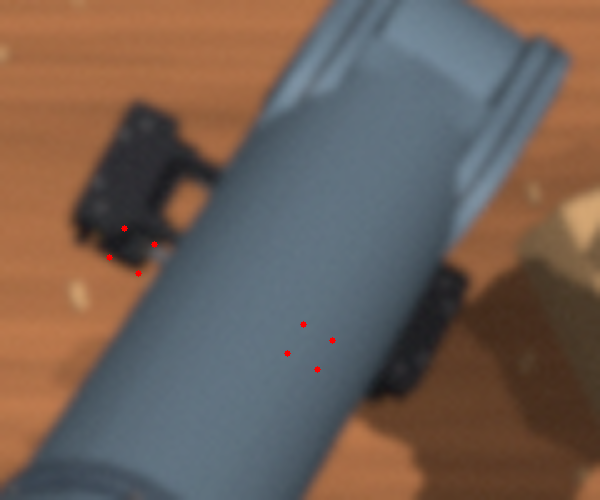

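```bash
sed -i 's/np.ones((2,2))/np.ones((3,3))/' m.py; python3 - <<'E'
from m import *
for n in("scene","top"):
    for nm,roi,z in(("block",(.3,.8,-.5,-.15),.04),("board",(.35,.95,0.02,.45),.018)):
        r,b,m,C=rectplane(n,0,roi,z,.005)
        c=np.array(r[0]);a=np.radians(-90+r[2]);x=np.array([np.cos(a),np.sin(a)]);y=np.array([-x[1],x[0]])
        print(n,nm,c.round(1),np.round(r[1],1),np.degrees(a).round(2), (c+75*x).round(1) if nm=="block" else (c-60*x-50*y).round(1))
    p,d=load(n,0);C=cloud(n,d)
    # horn outline in block frame using final estimates
    r,b,m,C=rectplane(n,0,(.3,.8,-.5,-.15),.04,.005)
    a=np.radians(-28.7);x=np.array([np.cos(a),np.sin(a)]);y=np.array([-x[1],x[0]])
    o=np.array([.578,-.351])
    X=(C[...,:2]-o)@x;Y=(C[...,:2]-o)@y
    for z0 in(.052,.06,.07,.08,.09,.1):
        m=(abs(C[...,2]-z0)<.005)&(abs(X)<.05)&(abs(Y)<.03)
        print("  z",z0,m.sum(),"x",np.percentile(X[m],[2,98]).round(4),"y",np.percentile(Y[m],[2,98]).round(4))
E
```

```text
scene block [ 516.3 -315.4] [ 63.3 232.7] -28.93 [ 581.9 -351.7]
scene board [657.4 187.5] [221.1 283.1] -18.75 [584.6 159.4]
  z 0.052 50 x [-0.0132  0.0215] y [-0.0092  0.0149]
  z 0.06 41 x [-0.012  0.018] y [-0.008   0.0134]
  z 0.07 47 x [-0.018   0.0159] y [-0.0062  0.013 ]
  z 0.08 44 x [-0.0193  0.011 ] y [-0.0082  0.0137]
  z 0.09 49 x [-0.0239  0.0051] y [-0.0084  0.0121]
  z 0.1 43 x [-0.0272 -0.0015] y [-0.0048  0.0092]
top block [ 480.4 -298.1] [54.2 59.2] -22.51 [ 549.7 -326.8]
top board [715.9  79.4] [84.1 52.8] -88.92 [664.8 138.4]
  z 0.052 27 x [-0.0435  0.0329] y [-0.0223  0.0249]
  z 0.06 1 x [-0.0031 -0.0031] y [0.0131 0.0131]
  z 0.07 6 x [-0.0196  0.0126] y [-0.0015  0.0132]
  z 0.08 11 x [-0.0205  0.0097] y [-0.0127  0.012 ]
  z 0.09 26 x [-0.0266  0.0049] y [-0.0113  0.0131]
  z 0.1 41 x [-0.0314 -0.0031] y [-0.0076  0.0104]
```

```bash
sed -i 's/m=cv2.morphologyEx(m.astype(np.uint8),cv2.MORPH_OPEN,np.ones((3,3)))/m=cv2.medianBlur(m.astype(np.uint8),3)/' m.py; python3 - <<'E'
from m import *
for n in("scene","top"):
    for nm,roi,z in(("block",(.3,.8,-.5,-.15),.04),("board",(.35,.95,0.02,.45),.018)):
      for zt in(.006,.009):
        r,b,m,C=rectplane(n,0,roi,z,zt)
        c=np.array(r[0]);a=np.radians(-90+r[2]);x=np.array([np.cos(a),np.sin(a)]);y=np.array([-x[1],x[0]])
        print(n,nm,c.round(1),np.round(r[1],1),np.degrees(a).round(2), (c+75*x).round(1) if nm=="block" else (c-60*x-50*y).round(1))
E
```

```text
scene block [ 516.3 -315.5] [ 63.2 232.9] -28.93 [ 582.  -351.8]
scene block [ 517.8 -313.9] [ 67.5 233.8] -28.95 [ 583.4 -350.2]
scene board [657.5 187.4] [220.7 283.5] -18.86 [584.5 159.5]
scene board [658.7 187.3] [221.4 285.6] -18.8 [585.8 159.3]
top block [ 512.9 -315. ] [ 56.6 230.9] -28.69 [ 578.7 -351. ]
top block [ 512.6 -314.6] [ 56.9 231.7] -28.87 [ 578.3 -350.8]
top board [653.1 188.8] [220.7 280.5] -18.93 [580.1 161. ]
top board [652.7 189. ] [221.  280.9] -18.82 [579.8 161.1]
```

```bash
python3 -m pendant '{"xyz":[[0.9,-3.2,0],[0.9,-3.2,-3],[0.9,-3.2,-6],[0.9,-3.2,-9],[0.9,-3.2,-9.5],[0.9,-3.2,-9.5]],"angular":[[0,0,0],[0,0,0],[0,0,0],[0,0,0],[0,0,0],[0,0,0]],"claw":[-1,-1,-1,-1,-1,-1]}'; python3 - <<'E'
from h import *
s=env.observe();e=np.array(s['ee_pos']);R=np.array(s['eef_rot']);print(e,R[:,1])
n="scene"
p,d=env.get_image(n);np.savez(f"{n}2.npz",p=p,d=d);C=cloud(n,d)
L=(C-e)@R
Q=L[(L[...,2]>.125)&(L[...,2]<.162)&(abs(L[...,0])<.04)&(abs(L[...,1])<.08)]
print("fingers y",[np.percentile(Q[Q[:,1]*s>0.02][:,1],[2,98]).round(4) for s in(1,-1)],"x",np.percentile(Q[:,0],[2,98]).round(4))
for z in(.055,.065,.075,.085,.095):
    Q=L[(abs(C[...,2]-z)<.005)&(abs(L[...,0])<.04)&(abs(L[...,1])<.03)]
    print("horn z",z,len(Q),"y",np.percentile(Q[:,1],[2,98]).round(4),"x",np.percentile(Q[:,0],[2,98]).round(4))
cv2.imwrite("pics/s2.png",cv2.resize(p[100:240,100:260,::-1],None,fx=4,fy=4,interpolation=cv2.INTER_CUBIC))
E
```

```text
time: 3.0
ee_pos: [0.5791, -0.348, 0.3094]
eef_rot: [[-0.877, 0.48, -0.001], [0.48, 0.877, 0.001], [0.002, 0.001, -1.0]]
contact_force: [0.0, -1.1, 0.3]
opening: 0.998
[ 0.57911313 -0.34798477  0.30937947] [4.80135516e-01 8.77194132e-01 5.84682950e-04]
fingers y [array([0.0458, 0.0618]), array([-0.0591, -0.0422])] x [-0.0127  0.0077]
horn z 0.055 44 y [-0.0131  0.0102] x [-0.0201  0.0105]
horn z 0.065 37 y [-0.012   0.0096] x [-0.0182  0.0136]
horn z 0.075 44 y [-0.0086  0.0113] x [-0.0137  0.019 ]
horn z 0.085 54 y [-0.0131  0.0101] x [-0.0109  0.0215]
horn z 0.095 40 y [-0.0091  0.0071] x [-0.0027  0.024 ]
```

View pics/s2.png

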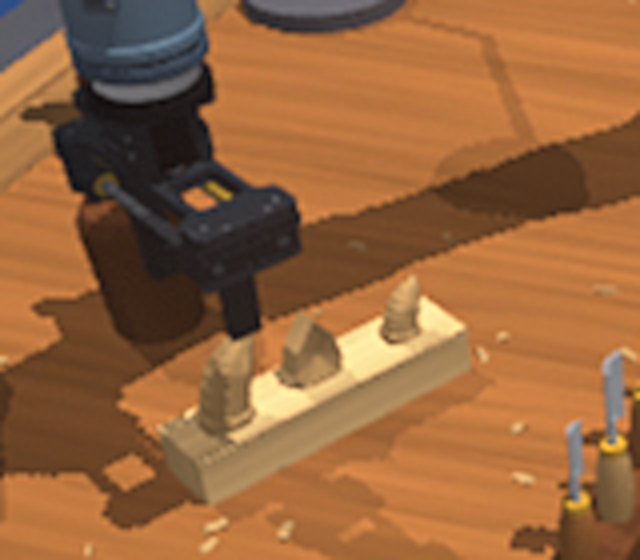

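```bash
python3 - <<'E'
from h import *
s=env.observe();e=np.array(s['ee_pos']);R=np.array(s['eef_rot'])
for n in("scene","top"):
    p,d=load(n,0);C=cloud(n,d)
    m=(C[...,0]>.3)&(C[...,0]<.62)&(C[...,1]<-.45)&(C[...,1]>-.62)&(C[...,2]>.02)&(C[...,2]<.25)&(p.sum(-1)<260)
    P=C[m]
    for a,b in((.02,.1),(.1,.23)):
        q=P[(P[:,2]>a)&(P[:,2]<b)];print(n,len(q),np.percentile(q,[2,98],axis=0).round(3).tolist(),"tool y",np.percentile(((q-e)@R)[:,1],98).round(3),"tool x",np.percentile(((q-e)@R)[:,0],[2,98]).round(3))
E
```

```text
scene 549 [[0.424, -0.526, 0.022], [0.481, -0.464, 0.099]] tool y -0.162 tool x [0.008 0.079]
scene 608 [[0.42, -0.532, 0.102], [0.48, -0.467, 0.225]] tool y -0.165 tool x [0.009 0.076]
top 294 [[0.399, -0.616, 0.021], [0.608, -0.462, 0.099]] tool y -0.162 tool x [-0.136  0.09 ]
top 762 [[0.401, -0.613, 0.102], [0.602, -0.465, 0.226]] tool y -0.165 tool x [-0.137  0.087]
```

```bash
python3 -m pendant '{"xyz":[[0,-0.3,-0.5],[0,-0.3,-3],[0,-0.3,-6],[0,-0.3,-8],[0,-0.3,-9.1],[0,-0.3,-9.1],[0,-0.3,-9.1],[0,-0.3,-9.1],[0,-0.3,-9.1],[0,-0.3,-9.1],[0,-0.3,-9.1],[0,-0.3,-9.1],[0,-0.3,-9.1],[0,-0.3,-9.1]],"angular":[[0,0,0],[0,0,0],[0,0,0],[0,0,0],[0,0,0],[0,0,0],[0,0,0],[0,0,0],[0,0,0],[0,0,0],[0,0,0],[0,0,0],[0,0,0],[0,0,0]],"claw":[-1,-1,-1,-1,-1,-1,1,1,1,1,1,1,1,1]}'; python3 - <<'E'
from h import *
n="scene"
p,d=env.get_image(n);np.savez(f"{n}3.npz",p=p,d=d)
s=env.observe();print(s['ee_pos'],s['contact_force'],s['torque'],s['opening'])
cv2.imwrite("pics/s3.png",cv2.resize(p[120:240,100:260,::-1],None,fx=4.5,fy=4.5,interpolation=cv2.INTER_CUBIC))
E
```

```text
time: 4.45
ee_pos: [0.5788, -0.3525, 0.2187]
eef_rot: [[-0.876, 0.482, -0.0], [0.482, 0.876, -0.0], [0.0, -0.0, -1.0]]
contact_force: [0.1, -0.8, 0.1]
opening: 0.297
[ 0.57879489 -0.35249277  0.2186985 ] [-0.63178235 -0.98276472 -0.15194273] [-0.02680359  0.03533022 -0.00819427] 0.2883365509531701
```

View pics/s3.png

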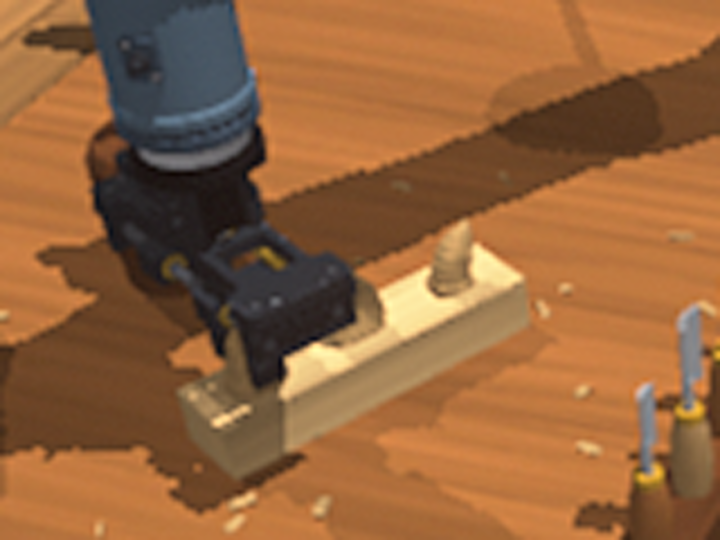

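```bash
python3 -m pendant '{"xyz":[[0,0,0],[0,0,0],[0,0,0.5],[0,0,1.5],[0,0,3],[0,0,5],[0,0,8],[0,0,12],[0,0,16],[0,0,19],[0,0,20],[0,0,20]],"angular":[[0,0,0],[0,0,0],[0,0,0],[0,0,0],[0,0,0],[0,0,0],[0,0,0],[0,0,0],[0,0,0],[0,0,0],[0,0,0],[0,0,0]],"claw":[1,1,1,1,1,1,1,1,1,1,1,1]}'; python3 - <<'E'
from h import *
n="scene"
p,d=env.get_image(n);np.savez(f"{n}4.npz",p=p,d=d)
s=env.observe();print(s['ee_pos'],s['contact_force'],s['torque'],s['opening'])
cv2.imwrite("pics/s4.png",cv2.resize(p[50:210,80:240,::-1],None,fx=3.5,fy=3.5,interpolation=cv2.INTER_CUBIC))
E
```

```text
time: 5.7
ee_pos: [0.579, -0.3527, 0.4209]
eef_rot: [[-0.876, 0.482, 0.003], [0.482, 0.876, -0.002], [-0.004, 0.0, -1.0]]
contact_force: [-0.3, -0.2, -1.4]
opening: 0.289
[ 0.57864561 -0.35230619  0.41880015] [-0.78229333 -0.74563212 -1.15117969] [-0.03351908 -0.01838181 -0.0314772 ] 0.2916639280457495
```

View pics/s4.png

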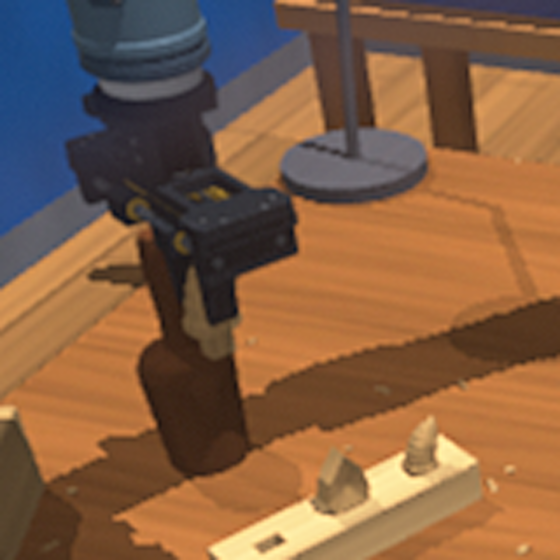

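```bash
python3 -m pendant '{"xyz":[[0,1,0],[0,3,0],[0,6,0],[0,9.5,0],[0,13,0],[0,16.5,0],[0,20,0],[0,23.5,0],[0,27,0],[0,30.5,0],[0,34,0],[0,37.5,0],[0,41,0],[0,44,0],[0.1,47,0],[0.1,49,0],[0.1,50.5,0],[0.1,51.3,0],[0.1,51.3,0],[0.1,51.3,0]],"angular":[[0,0,0],[0,0,1],[0,0,2],[0,0,3],[0,0,4],[0,0,5],[0,0,6],[0,0,7],[0,0,8],[0,0,9],[0,0,9.9],[0,0,9.9],[0,0,9.9],[0,0,9.9],[0,0,9.9],[0,0,9.9],[0,0,9.9],[0,0,9.9],[0,0,9.9],[0,0,9.9]],"claw":[1,1,1,1,1,1,1,1,1,1,1,1,1,1,1,1,1,1,1,1]}'; python3 - <<'E'
from h import *
for n in("scene","top"):
    p,d=env.get_image(n);np.savez(f"{n}5.npz",p=p,d=d)
    o=(230,80,430,330) if n=="scene" else (130,90,330,240)
    cv2.imwrite(f"pics/{n}5.png",cv2.resize(p[o[1]:o[3],o[0]:o[2],::-1],None,fx=3 if n=="top" else 2.4,fy=3 if n=="top" else 2.4,interpolation=cv2.INTER_CUBIC))
s=env.observe();print(s['ee_pos'],s['eef_rot'],s['contact_force'],s['opening'])
E
```

```text
time: 7.75
ee_pos: [0.5798, 0.1596, 0.4185]
eef_rot: [[-0.946, 0.325, -0.0], [0.325, 0.946, -0.001], [-0.0, -0.001, -1.0]]
contact_force: [0.7, -0.1, -0.1]
opening: 0.292
[0.57998281 0.15912567 0.41870523] [[-9.45444756e-01  3.25782457e-01  6.63634765e-05]
 [ 3.25782336e-01  9.45444545e-01 -6.94706528e-04]
 [-2.89066186e-04 -6.35186595e-04 -9.99999756e-01]] [-0.18869548 -0.41518718 -0.64899951] 0.2950823284755522
```

View pics/scene5.png

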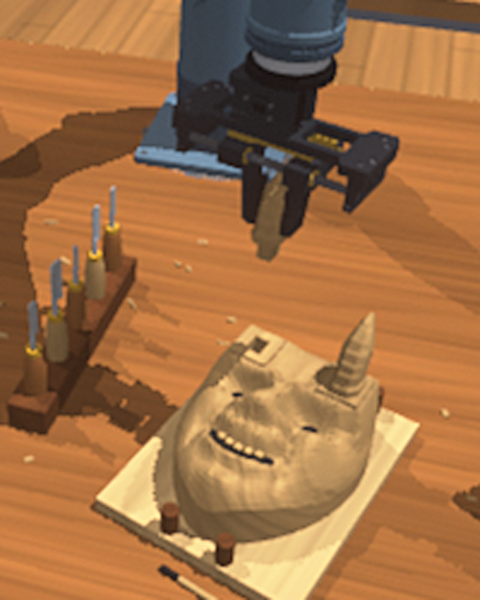

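View pics/top5.png

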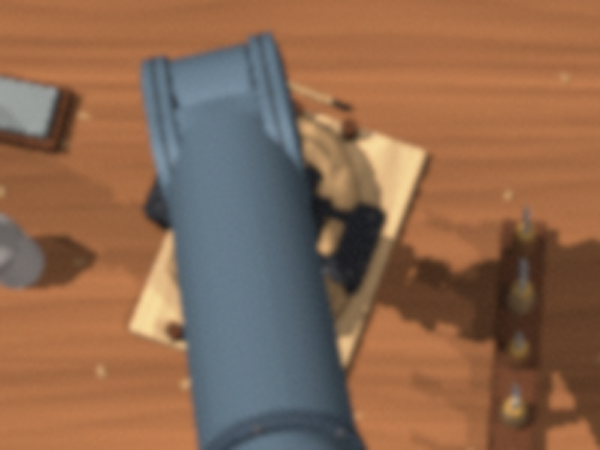

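```bash
python3 -m pendant '{"xyz":[[0,0.1,-1],[0,0.1,-3],[0,0.1,-5],[0,0.1,-7],[0,0.1,-8],[0,0.1,-8.3],[0,0.1,-8.3],[0,0.1,-8.3]],"angular":[[0,0,0],[0,0,0],[0,0,0],[0,0,0],[0,0,0],[0,0,0],[0,0,0],[0,0,0]],"claw":[1,1,1,1,1,1,1,1]}'; python3 - <<'E'
from h import *
n="scene"
p,d=env.get_image(n);np.savez(f"{n}6.npz",p=p,d=d)
s=env.observe();e=np.array(s['ee_pos']);R=np.array(s['eef_rot']);print(e,R[:,1],s['opening'])
C=cloud(n,d)
a=np.radians(-18.9);x=np.array([np.cos(a),np.sin(a)]);y=np.array([-x[1],x[0]])
def prof(o,zs,lab):
    X=(C[...,:2]-o)@x;Y=(C[...,:2]-o)@y
    for z in zs:
        m=(abs(C[...,2]-z)<.004)&(abs(X)<.045)&(abs(Y)<.03)
        if m.sum()>4: print(lab,round(z,3),m.sum(),"x",np.percentile(X[m],[3,97]).round(4),"y",np.percentile(Y[m],[3,97]).round(4))
prof(np.array([.580,.1605]),e[2]-.2007+np.arange(.004,.1,.008),"held")
prof(np.array([.580,.1605])+.1*y,.083+np.arange(.028,.1,.008),"fitted(+.022)")
o=(290,120,410,260)
big=cv2.resize(p[o[1]:o[3],o[0]:o[2],::-1],None,fx=4.2,fy=4.2,interpolation=cv2.INTER_CUBIC)
cv2.imwrite("pics/s6.png",big)
E
```

```text
time: 8.65
ee_pos: [0.5802, 0.1615, 0.3366]
eef_rot: [[-0.946, 0.324, 0.001], [0.324, 0.946, 0.0], [-0.001, 0.001, -1.0]]
contact_force: [-0.2, 0.7, -0.1]
opening: 0.291
[0.58024821 0.16154723 0.3366562 ] [0.32402019 0.94604958 0.00105251] 0.29271260787784814
held 0.14 23 x [-0.004   0.0124] y [-0.0062  0.008 ]
held 0.148 13 x [0.0019 0.0126] y [-0.0061  0.0078]
held 0.156 8 x [0.0104 0.0198] y [-0.0095  0.0157]
held 0.164 44 x [0.0051 0.021 ] y [-0.0142  0.0154]
held 0.172 50 x [0.0031 0.019 ] y [-0.0203  0.0259]
held 0.18 73 x [0.0067 0.0162] y [-0.0248  0.028 ]
held 0.188 76 x [-0.0009  0.0144] y [-0.0226  0.0284]
held 0.196 88 x [-0.0026  0.0138] y [-0.0259  0.0291]
held 0.204 82 x [-0.0055  0.0133] y [-0.0264  0.0296]
held 0.212 87 x [-0.0079  0.0127] y [-0.0255  0.0296]
held 0.22 39 x [-0.0187  0.0141] y [-0.0286  0.0273]
held 0.228 16 x [-0.0247  0.0139] y [-0.0266  0.0006]
fitted(+.022) 0.111 61 x [-0.0043  0.0371] y [-0.026   0.0175]
fitted(+.022) 0.119 46 x [-0.0024  0.0213] y [-0.0113  0.0126]
fitted(+.022) 0.127 41 x [-0.0079  0.0181] y [-0.0114  0.0126]
fitted(+.022) 0.135 43 x [-0.0031  0.0155] y [-0.0123  0.013 ]
fitted(+.022) 0.143 48 x [-0.0098  0.0131] y [-0.0121  0.0126]
fitted(+.022) 0.151 56 x [-0.0185  0.009 ] y [-0.0118  0.0122]
fitted(+.022) 0.159 54 x [-0.021   0.0028] y [-0.0099  0.0098]
fitted(+.022) 0.167 48 x [-0.0273 -0.0055] y [-0.0071  0.0068]
fitted(+.022) 0.175 14 x [-0.0291 -0.0179] y [-0.003   0.0027]
```

View pics/s6.png

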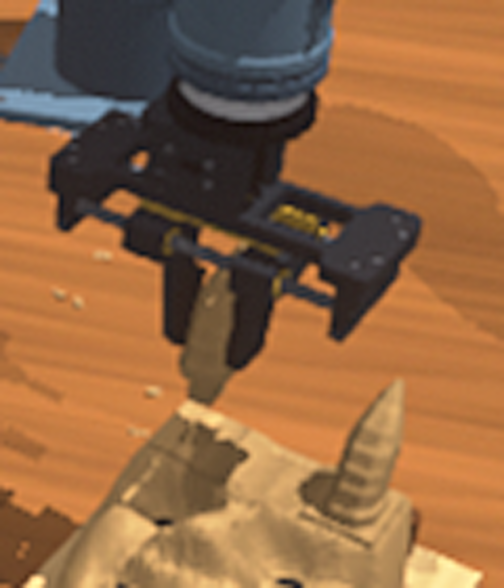

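```bash
python3 -m pendant '{"xyz":[[0.1,-0.1,-0.3],[0.1,-0.1,-0.8],[0.1,-0.1,-1.3],[0.1,-0.1,-1.7],[0.1,-0.1,-2],[0.1,-0.1,-2],[0.1,-0.1,-2],[0.1,-0.1,-2]],"angular":[[0,0,0],[0,0,0],[0,0,0],[0,0,0],[0,0,0],[0,0,0],[0,0,0],[0,0,0]],"claw":[1,1,1,1,1,1,1,1]}'; python3 - <<'E'
from h import *
s=env.observe();e=np.array(s['ee_pos']);R=np.array(s['eef_rot']);print(e,R.round(4).tolist(),s['opening'],s['contact_force'])
for n in("scene","top"):
    p,d=env.get_image(n);np.savez(f"{n}7.npz",p=p,d=d)
    C=cloud(n,d)
    if n=="top": continue
    a=np.radians(-18.9);x=np.array([np.cos(a),np.sin(a)]);y=np.array([-x[1],x[0]]);o=np.array([.580,.1605])
    X=(C[...,:2]-o)@x;Y=(C[...,:2]-o)@y
    m0=(abs(X)<.025)&(abs(Y)<.015)&(C[...,2]>.09)
    for z in np.arange(.100,.15,.004):
        m=m0&(abs(C[...,2]-z)<.002)
        if m.sum()>1: print(round(z,3),m.sum(),"x",np.percentile(X[m],[5,95]).round(4),"y",np.percentile(Y[m],[5,95]).round(4))
    o=(300,140,420,260)
    cv2.imwrite("pics/s7.png",cv2.resize(p[o[1]:o[3],o[0]:o[2],::-1],None,fx=5,fy=5,interpolation=cv2.INTER_CUBIC))
E
```

```text
time: 9.5
ee_pos: [0.5809, 0.1605, 0.3159]
eef_rot: [[-0.946, 0.324, 0.0], [0.324, 0.946, 0.0], [-0.0, 0.0, -1.0]]
contact_force: [0.4, 0.6, -0.1]
opening: 0.295
[0.58092539 0.16052727 0.31588382] [[-0.9461, 0.3239, 0.0003], [0.3239, 0.9461, 0.0001], [-0.0003, 0.0002, -1.0]] 0.2951505282388167 [ 0.38000419  0.57767378 -0.05975238]
0.1 8 x [-0.0087  0.0247] y [-0.0102  0.0042]
0.104 59 x [-0.0173  0.0245] y [-0.0143  0.014 ]
0.108 32 x [-0.0183  0.0228] y [-0.01    0.0139]
0.116 5 x [-0.0034  0.0119] y [-0.0017  0.0063]
0.12 13 x [-0.0002  0.0135] y [-0.0039  0.0065]
0.124 7 x [0.01   0.0129] y [-0.0069  0.0059]
0.128 8 x [0.0075 0.0133] y [-0.0052  0.0067]
0.136 4 x [0.0104 0.0196] y [-0.0024  0.013 ]
0.14 13 x [0.0035 0.0207] y [-0.0091  0.0146]
0.144 22 x [0.0095 0.0229] y [-0.0126  0.0139]
0.148 24 x [0.0098 0.0213] y [-0.011   0.0118]
```

View pics/s7.png

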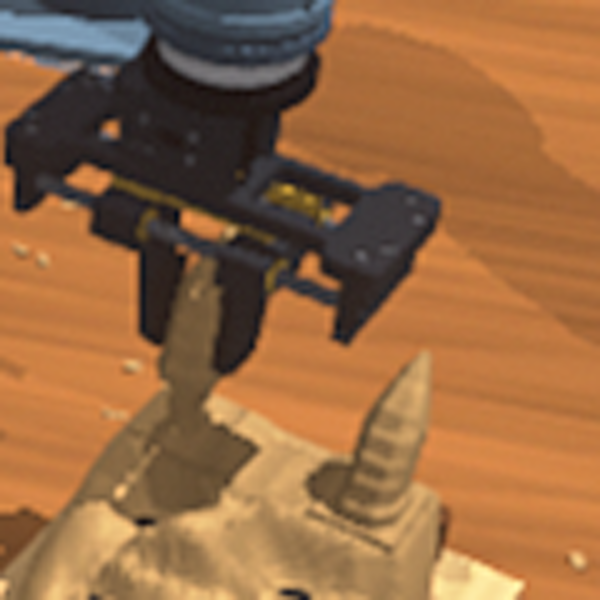

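```bash
python3 - <<'E'
from plant import env
import numpy as np
s=env.observe();print(s['time'],np.abs(s['joint_vel']).max(),s['opening'],s['contact_force'])
print(env.finish_job())
E
```

```text
9.6 0.0012790923680375283 0.2913757941453075 [-0.89490309 -0.13529748 -0.34522602]
the job is handed in; nothing more can be done
None
```

The full-size horn is held over the empty socket, tenon down and still gripped, and the job is handed in at 9.6 s of the 48 s allowed. I gripped it at about 53 mm above the tenon's end and drew it straight up 20 cm. I then carried it over the gouges with its tenon at about 0.22 m, turned it 9.9° to the mask's axes and lowered it.

**Last checks:**
- **Position:** in the scene camera the tenon's centre lies within about 1 mm of the mortise centre seen earlier by the same camera. The tenon's end is about 10 mm above the seat.
- **Attitude:** the tool is vertical and its yaw is within about 0.2° of the board's measured angle. The horn curves towards the crown, from its known bend in the block and the turn. Its tip is mostly hidden by the fingers, so I did not measure that directly.
- **Grip and contact:** the opening is about 26 mm, which matches the horn. The arm was at rest, and the outside force was about 1 N, no more than the noise seen throughout.

**What disagreed:**
- **My error:** my first outlines were about 1 pixel (3 mm) off because of the filter I used. I redid them before the grasp.
- **Scene camera:** it still sits about 4 mm from the top camera, more than the stated 2 mm. The gripper's known pose matched the top camera, so I placed by that one and used the scene camera only for relative checks.
- **Top camera at the end:** the arm blocked its view of the horn when I looked just before lowering, so the last check rests on the scene camera alone.

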